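# Snap the tube rotor onto the mini-centrifuge drive

## Robot

A 6-joint arm with a two-finger parallel gripper is mounted at the origin on the work surface. World frame = base frame: x ahead of the robot, y to its left, z up, the work surface at z = 0. Lengths are in mm, angles in rad, forces in N, time in s.
With the tool pointing down it reaches from about 325 to 1000 mm from the base axis. Payload 5.1 kg.
Tool frame: the origin (TCP) lies midway between the tips of the shut fingers; the grasp point (between the pads) lies 19 mm behind it (manip.grasp_offset is the z of the grasp point in the tool frame, in mm); z points along the fingers, y is the direction in which the jaws open and shut (so a half turn about z gives the same grasp; the last joint's range is limited). The gripper opens to 85 mm and grips with 20 to 120 N. Pads are 22 mm wide; open, the fingers measure 114 mm over their backs; the gripper's body (76 mm by 85 mm) begins 54 mm behind the grasp point. The pads swing forward as they close: fully open they stand 13 mm farther back than shut.
Start: joints at [-1.258, 0.124, 1.65, -0, 1.367, -0.083], TCP at [250.573, -599.748, 231.322] pointing down, gripper open.
Joint ranges: [-2.61, 2.61], [-1.02, 2.33], [0.03, 2.71], [-1.35, 4.49], [0.32, 2.68], [-2.91, 2.91]. Speed limits (rad/s): [2.57, 2.57, 3.14, 3.14, 3.14, 3.14].

## Interface

Orientations are given as a rotation vector (axis times angle).
In Python, from cell import manip gives the robot as it stands.
- The arm moves only by the tool move_arm, never from a script. Its arguments are lists of equal length, an entry for each row: "xyz": the shift along the tool's x, y, z in m, a list of three; "twist": the turn about the tool's z in degrees; "claw": the finger opening in m, from 0 to 0.0854. In form: {"xyz": [[x, y, z], ...], "twist": [twist, ...], "claw": [claw, ...]}. A call has 1 to 20 rows; each row is the pose to reach, as a shift and turn from the pose commanded when the call began, along the tool's axes at that moment; what a row does not reach only later rows make up. A row lasts 1/8 s, in which the tool goes at most 62.5 mm and 10.7 degrees, less where a joint would pass 70% of its speed; a pose out of reach is approached as far as the arm can. A call with a gripper value outside its range is refused whole. The fingers move at their own pace and stop on an object; the grip force is fixed at half the most. Time passes only in rows, so rows that repeat a pose let the fingers close. It gives the time, the measured TCP pose, the force and the opening at its end, in the units of the state.
- manip.sense(): the state, without advancing time (a new reading comes with each control period).
- manip.camera(name): name is "scene" or "top"; returns a dict with "pixels" (384x512x3 uint8, red, green, blue), "intrinsics" (3x3 intrinsics, pixels), "R" (3x3) and "t" (3): a world point X has camera coordinates R X + t. Camera axes: x right, y down, z forward; pixel columns grow to the right and rows downward; lengths in mm; the calibration is good to about 2 mm. A picture is of the moment at which its call begins. There is no depth.
- manip.close_job(): hands the job in, once; it reports no verdict.
Trained networks look in the newest picture that a camera, given by its name, has taken for a name from the list of things; names that differ only in an ending like _2 or _b are one class to them, and where a whole thing is asked for, a point or a joint stands for the part that bears it (a point fixed in the world has none). Each returns a list of dicts, best first, with "p" (0 to 1); they miss things now and then, are a little off and sometimes report something else, mostly with a low value. They report only what shows in the picture. A call takes as long as a camera call.
- manip.find_in(camera, thing): "position" ([column, row] in pixels, amid what is visible of it).
- manip.masks_of(camera, thing): "region" (384x512 bool, what is visible of it) and "position" ([column, row] in pixels, amid what is visible of it).
- manip.landmark_of(camera, thing): "position" ([column, row] in pixels: a listed point, or the origin of a listed thing).
The state is a dict: "time_s": time; "q": joint angles; "qvel": joint speeds; "joint_efforts": joint torques, N m; "tool_pos": TCP position; "eef_rot": TCP orientation; "contact_force": force on the tool from outside, world axes, zero at the start; "ft_torque": the same for the moment, N m; "grip_width": opening from 0.0 (shut) to 1.0 (fully open).
Only numpy, scipy, OpenCV 4.12 (cv2) and the standard library are available. Lean on these libraries where they do the work, as an engineer would, in place of code of your own. Each camera call takes 0.05 s, during which the arm holds its last target. There are 200 camera calls.

## Task

Fit the round eight-place tube rotor to the small centrifuge that stands with its lid open: take it by its hub, lower the hub's bore over the drive spindle, and press it straight down until it snaps past the spindle's spring catches and sits fully home on the drive flange. Do not let go: finish with the hub still gripped and the rotor still pushed firmly down on its seat. Leave the oblong strip rotor and the other things on the bench where they are.

Things in the scene. Friction and masses are not known exactly. Their poses are not given: they have to be found in the camera images.
- rotor_hub (a point): Round tube rotor, loose, upright on the bench: grey dish 96 mm across, 22 mm high, eight tube wells in its sloping face; from its middle rises a plain round hub, 25 mm across, to 56 mm above the underside. This point: on the hub's axis, 46 mm above the underside, where to grip (10 mm below the hub's top); z up. Fingertips must stay over the dish's rim. Any turn about the axis will do. 80 to 150 g.
- strip_rotor_hub (a point): The other rotor, to be left alone: same grey plastic, same hub 25 mm across and 56 mm tall, but an oblong frame of 86 mm by 70 mm with two rows of small wells in place of the round dish. Point on its hub's axis, 46 mm above its underside. The two rotors may have changed places.
- spindle_tip (a point): Centre of the top end of the centrifuge's drive spindle: upright steel rod, 12 mm in diameter, its top 10 mm tapering to 5 mm; 112 mm above the bench, z up. It stands in a round chamber 116 mm wide whose rim is 80 mm above the bench. The open lid leans back from the hinge, over 80 mm from the spindle's axis, up to 240 mm above the bench.
- spindle_seat (a point): Centre of the drive flange's top face (28 mm disc), 50 mm below spindle_tip, on which the rotor's underside sits when fully home (rotor_hub 46 mm above this point). x points to the lid's hinge, z up.
- drive (a joint): How far the motor with flange and spindle has sunk on its rubber mounts, m: 0 when not pushed, about 1 mm more for each 6 N, 5 mm at most. A firm push of 6 to 15 N on the seated rotor sinks it by about 0.9 to 2.4 mm; the points on the spindle sink with it.
- tube_rack_mid (a point): A bystander: white rack of clear 1.5 ml tubes, 62 mm by 110 mm, 44 mm high; this point is 22 mm up at its centre.
- petri_dishes_mid (a point): A bystander: stack of three clear culture dishes, 90 mm across, 44 mm high; point at its centre.
- beaker_mid (a point): A bystander: glass beaker, 70 mm across, 90 mm high; point at its centre.
- tip_box_mid (a point): A bystander: box of pipette tips with clear lid, 92 mm by 126 mm, 66 mm high; point at its centre.
- flask_mid (a point): A bystander: conical glass flask, 84 mm across, 126 mm high; point on its axis 60 mm up.
- wash_bottle_mid (a point): A bystander: white wash bottle, 64 mm across, 182 mm high with its spout; point on its axis 65 mm up.
- rotor_mouth (a point): Centre of the rotor's underside: the mouth of the round bore, 13.5 mm in diameter, that runs right through the hub along its axis to the top. A lip 3 mm thick lies at the mouth, with a wider groove behind it for the spindle's spring balls.
- catches (a point): Middle height of four spring balls on the spindle, 8 mm above the flange, 2.75 mm proud of the rod. The lip meets them with the rotor's underside about 12 mm above the flange; the push needed rises to 8 to 15 N, then drops suddenly about 6 to 8 mm above the flange and the rotor is drawn down. From then on the balls hold the rotor down.

How it is judged (in metres and radians):
On the way, in this order (a step that is already met when the one before it is completed fails the run):
1. the rotor's bore is over the spindle, still above the catches (z of rotor_hub in the frame of spindle_seat between 0.049 and 0.078 m and horizontal distance between rotor_hub and spindle_tip below 0.006 m).
2. the rotor has snapped past the catches (z of rotor_hub in the frame of spindle_seat below 0.0475 m and horizontal distance between rotor_hub and spindle_seat below 0.004 m), for 0.1 s.
At the end, for the whole second after the job is handed in: Rotor snapped on: underside within 1.5 mm of the flange, within 4 mm of the spindle axis, upright within 3.5 degrees; the fingers still grip the hub (within 22 mm of rotor_hub, over 3 N) and still push the motor down by over 0.4 mm (about 3 N) through the last second (all of step 2 and angle between the z axis of rotor_hub and the z axis of spindle_seat, either way round below 0.06 rad and value of joint drive above 0.0004 m and distance between the grasp point and rotor_hub below 0.022 m and contact force between the fingers and rotor above 3 N); the arm keeps its last pose, push and grip.
It fails at once if the strip rotor or another thing on the bench was moved by more than 25 mm (distance of any of strip_rotor_hub, tube_rack_mid, petri_dishes_mid, beaker_mid, tip_box_mid, flask_mid, wash_bottle_mid from where it was at the start of the episode above 0.025 m).
It also fails if it takes over 53 s, if anything falls off the work surface, if the arm or the gripper's body presses on something with over 40 N, if the wrist force passes 120 N, or if a joint passes its speed limit or range.

## Working session

There is one attempt and no reset: what is moved stays moved. The work goes in short steps, Python scripts to look and compute and a tool call to move; the robot and the scene stay as the last step left them, time stands still between calls to the robot, and variables do not carry over. Pictures are saved under pics/ and viewed, about 8 in all and at most 12, crops included, and the job is handed in when it is done.

Besides the shell and the picture viewer there is one more tool, called after "Request:" in YAML: its name, and indented under it one key for each argument. move_arm: Moves the arm, as the interface text tells. Its arguments: {"type":"object","properties":{"xyz":{"type":"array"},"twist":{"type":"array"},"claw":{"type":"array"}},"required":["xyz","twist","claw"]}

```bash
mkdir -p pics
cat > h.py <<'E'
from cell import manip
import numpy as np, cv2
from scipy.spatial.transform import Rotation as Ro
def ray(c,p):
    d=np.linalg.inv(c["intrinsics"])@np.array([p[0],p[1],1.]); R=np.array(c["R"]);t=np.array(c["t"])
    return -R.T@t, R.T@d
def atz(c,p,z):
    o,d=ray(c,p); return o+d*(z-o[2])/d[2]
def proj(c,X):
    v=np.array(c["intrinsics"])@(np.array(c["R"])@np.array(X)+np.array(c["t"])); return v[:2]/v[2]
def tri(c1,p1,c2,p2):
    A=[];b=[]
    for c,p in((c1,p1),(c2,p2)):
        o,d=ray(c,p);d=d/np.linalg.norm(d);M=np.eye(3)-np.outer(d,d);A.append(M);b.append(M@o)
    return np.linalg.lstsq(np.vstack(A),np.hstack(b),rcond=None)[0]
E
python3 - <<'E'
from h import *
np.set_printoptions(precision=1,suppress=True)
C={n:manip.camera(n) for n in("scene","top")}
for n,c in C.items(): cv2.imwrite(f"pics/{n}0.png",c["pixels"][...,::-1]); print(n,ray(c,[256,192]),c["intrinsics"][0][0])
Z=dict(rotor_hub=46,strip_rotor_hub=46,spindle_tip=112,spindle_seat=62,rotor_mouth=0,tube_rack_mid=22,petri_dishes_mid=22,beaker_mid=45,tip_box_mid=33,flask_mid=60,wash_bottle_mid=65)
for k,z in Z.items():
    for n,c in C.items():
        for d in manip.landmark_of(n,k)[:2]: print(k,n,np.array(d["position"]),round(d["p"],2),atz(c,d["position"],z))
s=manip.sense();print(s)
print(Ro.from_rotvec(s["eef_rot"]).as_matrix(), manip.grasp_offset)
E
```

```text
scene (array([1260.8, -417.2, 1279.2]), array([-0.5,  0.3, -0.8])) 453.0055994497921
top (array([ 320.7,   31.8, 1220.5]), array([ 0.1, -0. , -1. ])) 443.72748811740666
rotor_hub scene [321.5 208.1] 0.96 [630.9 218.5  46. ]
rotor_hub top [179.2 139.9] 0.6 [635.3 217.1  46. ]
strip_rotor_hub scene [279.7 179.2] 0.77 [455.3 166.9  46. ]
strip_rotor_hub top [192.2 212.3] 0.63 [438.9 171.5  46. ]
strip_rotor_hub top [383.6 266.4] 0.38 [ 312.6 -335.2   46. ]
spindle_tip scene [216.4 227.6] 0.52 [ 557.1 -133.   112. ]
spindle_tip top [310.8 169.1] 0.63 [ 552.3 -132.8  112. ]
spindle_seat top [308.5 172.6] 0.62 [ 553.  -134.1   62. ]
rotor_mouth scene [318.6 215.4] 0.65 [627.  215.8   0. ]
rotor_mouth scene [218.3 235.3] 0.59 [ 519.4 -114.7    0. ]
rotor_mouth top [185.8 142. ] 0.92 [642.2 205.4   0. ]
rotor_mouth top [182.5 138.5] 0.41 [652.1 215.3   0. ]
tube_rack_mid scene [338.9 164.5] 0.92 [494.  400.3  22. ]
tube_rack_mid top [114.5 193.6] 0.57 [485.6 387.3  22. ]
petri_dishes_mid scene [305.6 266.5] 0.65 [772.6  57.6  22. ]
petri_dishes_mid top [238.9 100.5] 0.68 [762.4  59.1  22. ]

[... 339 characters left out ...]

wash_bottle_mid scene [288.1 119.8] 0.56 [240.4 343.8  65. ]
wash_bottle_mid scene [131.1 214.9] 0.24 [ 342. -335.   65.]
wash_bottle_mid top [119.6 286.8] 0.96 [242.6 342.4  65. ]
wash_bottle_mid top [383.7 269.3] 0.35 [ 305.4 -329.4   65. ]
{'time_s': 1.2, 'q': array([-1.3,  0.1,  1.7, -0. ,  1.4, -0.1]), 'qvel': array([ 0.,  0., -0., -0.,  0.,  0.]), 'joint_efforts': array([ -0. , -42.4, -36.6,  -0. ,   0. ,   0. ]), 'tool_pos': array([ 250.6, -599.7,  231.3]), 'eef_rot': array([-3.1, -0.6,  0. ]), 'contact_force': array([-0.5, -0.4,  1.2]), 'ft_torque': array([ 0.1, -0. ,  0. ]), 'grip_width': 1.0060826358576846}
[[ 0.9  0.4 -0. ]
 [ 0.4 -0.9  0. ]
 [-0.  -0.  -1. ]] -18.700000000000003
```

Run:
```python
from h import *
a=cv2.imread("pics/scene0.png");b=cv2.imread("pics/top0.png")
cv2.imwrite("pics/a1.png",cv2.resize(a,(800,600),interpolation=cv2.INTER_CUBIC));cv2.imwrite("pics/b1.png",cv2.resize(b,(800,600),interpolation=cv2.INTER_CUBIC))
s=manip.sense();print(Ro.from_rotvec(s["eef_rot"]).as_matrix())
```

```text
[[ 9.22691331e-01  3.85539500e-01 -3.25169364e-05]
 [ 3.85539501e-01 -9.22691329e-01  7.34700394e-05]
 [-1.67749299e-06 -8.03267319e-05 -9.99999997e-01]]
```

View pics/a1.png

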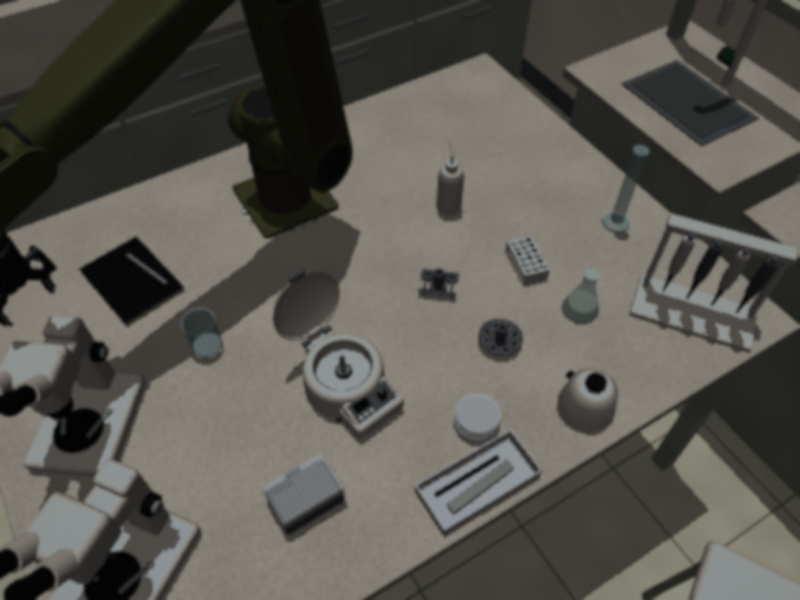

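View pics/b1.png

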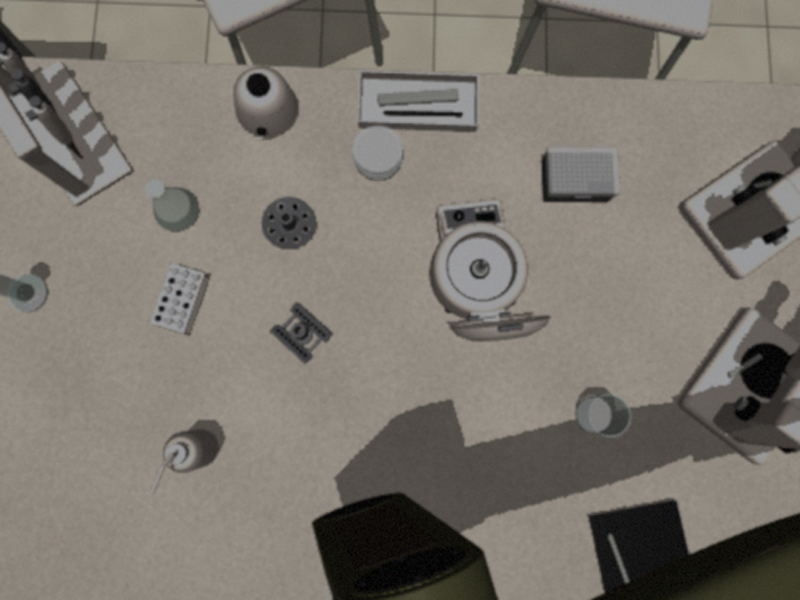

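The scene picture shows the round rotor at about (320,213) px, the centrifuge spindle at (217,230), and the strip rotor at (280,180). The top picture agrees, with the rotor at (185,142), the strip rotor at (193,213) and the spindle at (307,172). The lid leans toward the robot (-x), so I'll rise over it first.

Request:
move_arm:
  xyz:
    - [0, 0, -0.06]
    - [0, 0, -0.12]
    - [0, 0, -0.18]
    - [0, 0, -0.19]
    - [0.668, -0.607, -0.19]
    - [0.668, -0.607, -0.19]
    - [0.668, -0.607, -0.19]
    - [0.668, -0.607, -0.19]
    - [0.668, -0.607, -0.19]
    - [0.668, -0.607, -0.19]
    - [0.668, -0.607, -0.19]
    - [0.668, -0.607, -0.19]
    - [0.668, -0.607, -0.19]
    - [0.668, -0.607, -0.19]
    - [0.668, -0.607, -0.19]
    - [0.668, -0.607, -0.19]
    - [0.668, -0.607, -0.19]
    - [0.668, -0.607, -0.19]
    - [0.668, -0.607, -0.19]
    - [0.668, -0.607, -0.19]
  twist: [0, 0, 0, 0, 0, 0, 0, 0, 0, 0, 0, 0, 0, 0, 0, 0, 0, 0, 0, 0]
  claw: [0.0854, 0.0854, 0.0854, 0.0854, 0.0854, 0.0854, 0.0854, 0.0854, 0.0854, 0.0854, 0.0854, 0.0854, 0.0854, 0.0854, 0.0854, 0.0854, 0.0854, 0.0854, 0.0854, 0.0854]

```text
time_s: 3.7
tool_pos: [632.9, 219.6, 418.6]
eef_rot: [3.079, 0.622, -0.006]
contact_force: [0.3, -0.5, -0.5]
grip_width: 0.999
```

Run:
```python
from h import *
np.set_printoptions(precision=1,suppress=True)
C={n:manip.camera(n) for n in("scene","top")}
P={}
for n,c in C.items():
    cv2.imwrite(f"pics/{n}1.png",c["pixels"][...,::-1])
    for k,z in(("spindle_tip",112),("spindle_seat",62),("catches",70),("rotor_hub",46),("rotor_mouth",0)):
        for d in manip.landmark_of(n,k)[:2]:
            p=np.array(d["position"]);P.setdefault((k,n),p); print(k,n,p,round(d["p"],2),atz(c,p,z))
for k in("spindle_tip","spindle_seat"):
    if (k,"scene") in P and (k,"top") in P: print(k,tri(C["scene"],P[k,"scene"],C["top"],P[k,"top"]))
W=[]
for n,ctr in(("scene",[554,-133,100]),("top",[554,-133,100]),("scene",[633,218,30]),("top",[633,218,30])):
    c=C[n];px=c["pixels"] if ctr[1]<0 else cv2.imread(f"pics/{n}0.png")[...,::-1]
    u,v=proj(c,ctr).round().astype(int);x0,y0=u-30,v-22
    print(n,x0,y0)
    W.append(cv2.resize(px[y0:y0+45,x0:x0+60],(400,300),interpolation=cv2.INTER_CUBIC)[...,::-1])
m=np.vstack([np.hstack(W[:2]),np.hstack(W[2:])]); m=np.clip(m.astype(float)*1.6,0,255).astype(np.uint8)
cv2.imwrite("pics/c1.png",m); print(manip.sense()["q"].round(3))
```

```text
spindle_tip scene [218.  227.8] 0.62 [ 560.2 -129.2  112. ]
spindle_seat scene [218.9 238.2] 0.38 [ 565.7 -132.8   62. ]
catches scene [214.6 235. ] 0.66 [ 553.  -140.6   70. ]
catches scene [285.9 117.9] 0.65 [231.6 339.3  70. ]
rotor_hub scene [320.9 209.2] 0.68 [633.5 214.2  46. ]
rotor_mouth scene [319.8 216.2] 0.61 [631.8 217.3   0. ]
spindle_tip top [311.4 169.3] 0.56 [ 551.8 -134.3  112. ]
spindle_tip top [368.8 111.7] 0.53 [ 710.8 -284.   112. ]
spindle_seat top [307.2 173.6] 0.45 [ 550.2 -130.7   62. ]
catches top [307.  172.4] 0.59 [ 551.8 -129.    70. ]
rotor_hub top [183.  137.8] 0.88 [641.6 207.1  46. ]
rotor_hub top [370.2 113.6] 0.62 [ 728.7 -306.6   46. ]
rotor_mouth top [186.9 144. ] 0.75 [636.5 202.    0. ]
spindle_tip [ 554.8 -131.4  106.2]
spindle_seat [ 554.7 -130.9   44.6]
scene 186 207
top 280 147
scene 291 189
top 150 120
[0.3 0.1 1.3 0.  1.7 1.4]
```

View pics/c1.png

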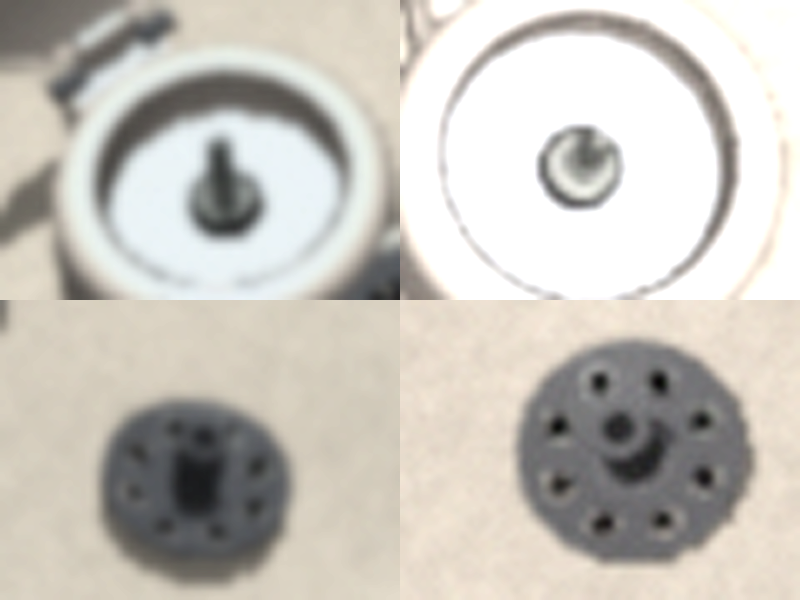

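The crop shows the spindle tip at about (218.4,227.6) in scene and the flange centre at (306.7,171.6) in top. The rotor's hub bore is at (321.3,209.1) in scene and (182.6,139.1) in top.

Run:
```python
from h import *
np.set_printoptions(precision=1,suppress=True)
C={n:manip.camera(n) for n in("scene","top")}
S,T=C["scene"],C["top"]
print("hub",atz(S,[321.3,209.1],56),atz(T,[182.6,139.1],56),tri(S,[321.3,209.1],T,[182.6,139.1]),"dish",atz(T,[184.85,142.25],15))
print("tip",atz(S,[218.4,227.6],112),atz(T,[309.3,169.1],112),"flange",atz(S,[219.5,237],62),atz(T,[306.7,171.6],62))
s=manip.sense();print(s["tool_pos"],s["q"]*57.3)
print(Ro.from_rotvec(s["eef_rot"]).as_matrix())
```

```text
hub [639.  210.4  56. ] [635.2 206.5  56. ] [637.  209.1  53.6] dish [637.4 205.9  15. ]
tip [ 560.2 -127.8  112. ] [ 552.2 -128.9  112. ] flange [ 562.8 -129.1   62. ] [ 555.6 -129.3   62. ]
[632.9 217.7 421.4] [14.4  6.7 77.  -0.  96.2 81.7]
[[ 0.9  0.4  0. ]
 [ 0.4 -0.9  0. ]
 [ 0.   0.  -1. ]]
```

Request:
move_arm:
  xyz:
    - [0, 0.0105, 0.06]
    - [0, 0.0105, 0.12]
    - [0, 0.0105, 0.18]
    - [0, 0.0105, 0.24]
    - [0, 0.0105, 0.3]
    - [0, 0.0105, 0.34]
    - [0, 0.0105, 0.37]
    - [0, 0.0105, 0.385]
    - [0, 0.0105, 0.394]
    - [0, 0.0105, 0.394]
    - [0, 0.0105, 0.394]
    - [0, 0.0105, 0.394]
    - [0, 0.0105, 0.394]
    - [0, 0.0105, 0.394]
    - [0, 0.0105, 0.394]
    - [0, 0.0105, 0.394]
    - [0, 0.0105, 0.394]
    - [0, 0.0105, 0.394]
    - [0, 0.0105, 0.394]
    - [0, 0.0105, 0.394]
  twist: [0, 0, 0, 0, 0, 0, 0, 0, 0, 0, 0, 0, 0, 0, 0, 0, 0, 0, 0, 0]
  claw: [0.0854, 0.0854, 0.0854, 0.0854, 0.0854, 0.0854, 0.0854, 0.0854, 0.0854, 0.0854, 0.02, 0.02, 0.02, 0.02, 0.02, 0.02, 0.02, 0.02, 0.02, 0.02]

```text
time_s: 6.9
tool_pos: [637.5, 208.2, 28.2]
eef_rot: [3.08, 0.618, 0.002]
contact_force: [-1.3, -1.6, 5.4]
grip_width: 0.28
```

Request:
move_arm:
  xyz:
    - [0, 0, 0]
    - [0, 0, 0]
    - [0, 0, 0]
    - [0, 0, 0]
    - [0, 0, -0.001]
    - [0, 0, -0.001]
    - [0, 0, -0.001]
    - [0, 0, -0.001]
    - [0, 0, -0.001]
    - [0, 0, -0.001]
    - [0, 0, -0.001]
    - [0, 0, -0.001]
    - [0, 0, -0.001]
    - [0, 0, -0.001]
    - [0, 0, -0.001]
    - [0, 0, -0.001]
    - [0, 0, -0.001]
    - [0, 0, -0.001]
    - [0, 0, -0.001]
    - [0, 0, -0.001]
  twist: [0, 0, 0, 0, -10, -20, -30, -40, -50, -60, -70, -80, -90, -90, -90, -90, -90, -90, -90, -90]
  claw: [0.07, 0.07, 0.07, 0.07, 0.07, 0.07, 0.07, 0.07, 0.07, 0.07, 0.07, 0.07, 0.07, 0.07, 0.02, 0.02, 0.02, 0.02, 0.02, 0.02]

```text
time_s: 9.4
tool_pos: [637.1, 208.2, 28.6]
eef_rot: [1.741, 2.615, 0.0]
contact_force: [-0.9, 0.9, 1.3]
grip_width: 0.277
```

Request:
move_arm:
  xyz:
    - [0, 0, -0.01]
    - [0, 0, -0.04]
    - [0, 0, -0.08]
    - [0, 0, -0.12]
    - [0, 0, -0.14]
    - [-0.02, -0.015, -0.14]
    - [-0.055, -0.04, -0.14]
    - [-0.09, -0.065, -0.14]
    - [-0.125, -0.09, -0.14]
    - [-0.16, -0.115, -0.14]
    - [-0.195, -0.14, -0.14]
    - [-0.23, -0.165, -0.14]
    - [-0.255, -0.185, -0.14]
    - [-0.27, -0.196, -0.14]
    - [-0.278, -0.202, -0.14]
    - [-0.2805, -0.2034, -0.14]
    - [-0.2805, -0.2034, -0.14]
    - [-0.2805, -0.2034, -0.14]
    - [-0.2805, -0.2034, -0.14]
  twist: [0, 0, 0, 0, 0, 0, 0, 0, 0, 0, 0, 0, 0, 0, 0, 0, 0, 0, 0]
  claw: [0.02, 0.02, 0.02, 0.02, 0.02, 0.02, 0.02, 0.02, 0.02, 0.02, 0.02, 0.02, 0.02, 0.02, 0.02, 0.02, 0.02, 0.02, 0.02]

```text
time_s: 11.78
tool_pos: [557.6, -128.5, 168.4]
eef_rot: [1.74, 2.616, 0.0]
contact_force: [-0.0, 0.7, -0.9]
grip_width: 0.279
```

Run:
```python
from h import *
np.set_printoptions(precision=1,suppress=True)
s=manip.sense();print(s["time_s"],s["tool_pos"],s["contact_force"],s["ft_torque"],s["grip_width"])
W=[]
for n in("scene","top"):
    c=manip.camera(n);p=s["tool_pos"];u,v=proj(c,p-[0,0,20]).round().astype(int);x0,y0=u-30,v-34
    print(n,x0,y0,"tool",proj(c,p),"under",proj(c,p-[0,0,28.6]),"tip",proj(c,[557.6,-129,112]))
    W.append(cv2.resize(c["pixels"][y0:y0+68,x0:x0+60],(480,544),interpolation=cv2.INTER_CUBIC)[...,::-1] if n=="scene" else None)
    if n=="top": cv2.imwrite("pics/top2.png",c["pixels"][...,::-1])
cv2.imwrite("pics/d1.png",np.clip(W[0]*1.6,0,255).astype(np.uint8))
```

```text
11.775 [ 557.6 -128.5  168.4] [-0.   0.7 -0.9] [ 0. -0. -0.] 0.2787857851967338
scene 187 186 tool [216.5 216.7] under [217.2 222.1] tip [217.6 227.2]
top 281 130 tool [312.5 162.3] under [310.8 164.7] tip [309.3 167. ]
```

View pics/d1.png

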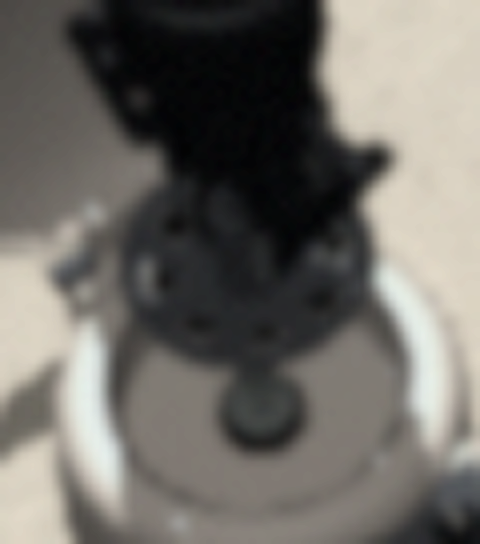

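The rotor hangs level in the grip, with its dish centre at about (217.5,220) in scene. That is in line with the flange at (219.5,237). Next I'll lower it in stages and watch the force.

Request:
move_arm:
  xyz:
    - [0, 0, 0.01]
    - [0, 0, 0.02]
    - [0, 0, 0.026]
    - [0, 0, 0.03]
    - [0, 0, 0.033]
    - [0, 0, 0.036]
    - [0, 0, 0.036]
  twist: [0, 0, 0, 0, 0, 0, 0]
  claw: [0.02, 0.02, 0.02, 0.02, 0.02, 0.02, 0.02]

```text
time_s: 12.75
tool_pos: [557.4, -129.1, 132.2]
eef_rot: [-1.741, -2.615, 0.0]
contact_force: [0.5, -0.3, -1.3]
grip_width: 0.28
```

Request:
move_arm:
  xyz:
    - [0, 0, 0.002]
    - [0, 0, 0.004]
    - [0, 0, 0.006]
    - [0, 0, 0.008]
    - [0, 0, 0.01]
    - [0, 0, 0.01]
  twist: [0, 0, 0, 0, 0, 0]
  claw: [0.02, 0.02, 0.02, 0.02, 0.02, 0.02]

```text
time_s: 13.5
tool_pos: [557.7, -129.4, 122.3]
eef_rot: [1.741, 2.614, -0.0]
contact_force: [2.2, -4.2, -2.4]
grip_width: 0.278
```

Run:
```python
from h import *
s=manip.sense();print(s["contact_force"],s["ft_torque"],s["tool_pos"])
```

```text
[ 2.16202213 -4.23428791 -2.42329361] [-0.67619436 -0.40109187  0.01939353] [ 557.68621957 -129.37731413  122.29889427]
```

The spindle is in the bore, and the side load is (2,-4) N. I'll shift about 1 mm to relieve it.

Request:
move_arm:
  xyz:
    - [-0.0005, 0, 0]
    - [-0.001, 0, 0]
    - [-0.001, 0, 0]
  twist: [0, 0, 0]
  claw: [0.02, 0.02, 0.02]

```text
time_s: 13.88
tool_pos: [557.7, -129.7, 122.2]
eef_rot: [-1.741, -2.614, -0.001]
contact_force: [2.1, -1.5, -1.6]
grip_width: 0.277
```

Request:
move_arm:
  xyz:
    - [-0.0007, 0.0005, 0]
    - [-0.0007, 0.0005, 0.003]
    - [-0.0007, 0.0005, 0.006]
    - [-0.0007, 0.0005, 0.01]
    - [-0.0007, 0.0005, 0.01]
  twist: [0, 0, 0, 0, 0]
  claw: [0.02, 0.02, 0.02, 0.02, 0.02]

```text
time_s: 14.5
tool_pos: [558.0, -130.2, 111.6]
eef_rot: [-1.741, -2.614, 0.001]
contact_force: [1.0, 0.6, -2.0]
grip_width: 0.278
```

Request:
move_arm:
  xyz:
    - [0, 0, 0.004]
    - [0, 0, 0.008]
    - [0, 0, 0.01]
    - [0, 0, 0.012]
    - [0, 0, 0.014]
    - [0, 0, 0.014]
  twist: [0, 0, 0, 0, 0, 0]
  claw: [0.02, 0.02, 0.02, 0.02, 0.02, 0.02]

```text
time_s: 15.25
tool_pos: [559.0, -130.8, 99.9]
eef_rot: [1.741, 2.614, -0.0]
contact_force: [-3.0, 0.1, 6.4]
grip_width: 0.276
```

Request:
move_arm:
  xyz:
    - [0, 0, 0.0015]
    - [0, 0, 0.003]
    - [0, 0, 0.0045]
    - [0, 0, 0.006]
    - [0, 0, 0.006]
  twist: [0, 0, 0, 0, 0]
  claw: [0.02, 0.02, 0.02, 0.02, 0.02]

```text
time_s: 15.88
tool_pos: [558.1, -130.3, 91.4]
eef_rot: [-1.741, -2.614, 0.0]
contact_force: [-0.3, -0.4, -3.5]
grip_width: 0.277
```

The force dropped to -3.5 N and the TCP fell to 91.4 mm, so the rotor has snapped past the catches. Now the firm push.

Request:
move_arm:
  xyz:
    - [0, 0, 0.001]
    - [0, 0, 0.002]
    - [0, 0, 0.003]
    - [0, 0, 0.004]
    - [0, 0, 0.004]
    - [0, 0, 0.004]
  twist: [0, 0, 0, 0, 0, 0]
  claw: [0.02, 0.02, 0.02, 0.02, 0.02, 0.02]

```text
time_s: 16.62
tool_pos: [559.2, -130.6, 89.6]
eef_rot: [1.741, 2.614, 0.001]
contact_force: [-1.6, 0.1, 5.4]
grip_width: 0.28
```

Request:
move_arm:
  xyz:
    - [0, 0, 0.001]
    - [0, 0, 0.002]
    - [0, 0, 0.0025]
    - [0, 0, 0.0025]
    - [0, 0, 0.0025]
    - [0, 0, 0.0025]
  twist: [0, 0, 0, 0, 0, 0]
  claw: [0.02, 0.02, 0.02, 0.02, 0.02, 0.02]

```text
time_s: 17.38
tool_pos: [559.4, -130.7, 88.4]
eef_rot: [1.74, 2.614, 0.0]
contact_force: [-4.9, 2.3, 11.8]
grip_width: 0.279
```

Run:
```python
from h import *
s=manip.sense();print(s["contact_force"],s["ft_torque"],s["tool_pos"],s["qvel"].round(3))
c=manip.camera("scene");p=s["tool_pos"];u,v=proj(c,p).round().astype(int)
cv2.imwrite("pics/e1.png",np.clip(cv2.resize(c["pixels"][v-40:v+40,u-40:u+40],(560,560),interpolation=cv2.INTER_CUBIC)[...,::-1]*1.6,0,255).astype(np.uint8))
print(manip.sense()["contact_force"])
```

```text
[-4.92730179  2.27420183 11.83894422] [ 0.24954951  0.99877932 -0.04122698] [ 559.37560944 -130.67143483   88.43755963] [ 0.001 -0.     0.     0.002 -0.001  0.001]
[-5.36055131  1.1231563  10.98183856]
```

View pics/e1.png

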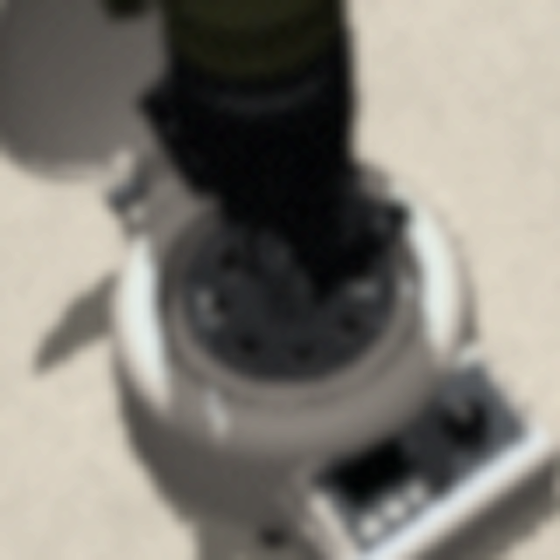

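The rotor sits level inside the chamber, its dish centred at about (290,300) in the crop. The push is steady at about 11 N, so I'm handing in.

```bash
python3 -c "
from cell import manip
print(manip.close_job()); s=manip.sense(); print(s['time_s'],s['tool_pos'],s['contact_force'],s['grip_width'])"
```

```text
the job is handed in; nothing more can be done
None
the job is handed in; nothing more can be done
```

The round rotor is on the centrifuge spindle, snapped past the catches and pushed down on its seat. I handed the job in at about 17.5 s with the hub still gripped. No verdict was reported.

- **Grip:** I gripped the hub twice, 90° apart, so it was centred in the jaws. The opening stayed at about 24 mm, which fits the 25 mm hub.
- **Snap:** Lowering over the spindle took about 1.5 mm of sideways correction to relieve the side load. The push read 6.4 N at the catches. It then fell to -3.5 N as the rotor was drawn down.
- **Final push:** The last readings were about 11 to 12 N downward with the tool at z = 88.4 mm, which matches a fully seated rotor with the drive sunk about 2 mm. A side force of about 5 N remained, and I left it.
- **Last picture:** The rotor sat level and centred in the chamber.

I did not re-measure the strip rotor or the other bench things at the end. The arm's path kept clear of them, and I saw no unexpected forces. After hand-in no final reading was available.

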